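Screw the filler lid onto the depositor

ROBOT

A 6-joint arm with a two-finger parallel gripper is mounted at the origin on the work surface. World frame = base frame: x ahead of the robot, y to its left, z up, the work surface at z = 0. Lengths are in mm, angles in rad, forces in N, time in s.
With the tool pointing down it reaches from about 350 to 775 mm from the base axis. Payload 5.5 kg.
Tool frame: the origin (TCP) lies at the very end of the fingers, on their centre line; the grasp point (between the pads) lies 19 mm behind it (bot.hold_point_z is the distance from the TCP to the grasp point, in mm); z points along the fingers, y is the line along which they close (so a half turn about z gives the same grasp; the last joint's range is limited). The gripper opens to 85 mm and grips with 20 to 120 N. Pads are 22 mm wide; open, the fingers measure 114 mm over their backs; the gripper's body (76 mm by 85 mm) begins 54 mm behind the grasp point. The pads swing forward as they close: fully open they stand 13 mm farther back than shut.
Start: joints at [-1.247, 0.313, 0.046, 1.304, 0, 1.431], TCP at [257.229, -514.301, 231.323] pointing down, gripper open.
Joint ranges: [-2.76, 2.76], [-0.86, 1.69], [-1.03, 1.26], [-2.2, 2.34], [-1.47, 1.5], [-3.14, 3.14]. Speed limits (rad/s): [2.57, 2.57, 3.14, 3.14, 3.14, 3.14].

INTERFACE

Orientations are given as a rotation vector (axis times angle).
In Python, from workcell import bot gives the robot as it stands.
- The arm moves only by the tool jog_arm, never from a script. Its argument "plan" is a list of rows, each a list of 5 numbers: the shift along the tool's x, y, z in m, then the turn about the tool's z in rad, then the opening in per cent of the stroke, from 0 (shut) to 100 (fully open). A call has 1 to 5 rows; each row shifts and turns the commanded pose from where the row before left it, along the tool's axes as they then stand; what a row does not reach is not made up. A row lasts 1/8 s, in which the tool goes at most 62.5 mm and 10.7 degrees, less where a joint would pass 70% of its speed; a pose out of reach is approached as far as the arm can. A call with a gripper value outside its range is refused whole. The fingers move at their own pace and stop on an object; "grip_force" is the grip in N (left out, the last holds). Time passes only in rows, so rows that do not move let the fingers close. It gives the time, the measured TCP pose, the force, the opening and the grip force at its end, in the units of the state.
- bot.state(): the state, without advancing time (a new reading comes with each control period).
- bot.read_camera(name): name is "scene" or "top"; returns a dict with "pixels" (480x640x3 uint8, blue, green, red), "vertical_fov" (degrees; the focal length in pixels is half the picture's height over the tangent of half this angle, whatever the lens; pixels are square), "cx", "cy" (the principal point, pixels), "T" (4x4, takes a point from camera to world coordinates). Camera axes: x right, y up, looking along -z (the intrinsics and any distortion apply to the point x, -y, -z); pixel columns grow to the right and rows downward; lengths in mm; the calibration is good to about 2 mm. A picture is of the moment at which its call begins. There is no depth.
- bot.job_done(): hands the job in; it is judged then, once.
The state is a dict: "t": time; "qpos": joint angles; "qvel": joint speeds; "effort": joint torques, N m; "tcp_pos": TCP position; "tool_rot": TCP orientation; "force": force on the tool from outside, world axes, zero at the start; "ft_torque": the same for the moment, N m; "width": opening from 0.0 (shut) to 1.0 (fully open); "gripper_force": force on a finger pad.
Only numpy, scipy, OpenCV 4.12 (cv2) and the standard library are available. Lean on these libraries where they do the work, as an engineer would, in place of code of your own. Each camera call takes 0.05 s, during which the arm holds its last target. There are 200 camera calls.

TASK

Put the loose white screw lid with the bar grip onto the filler neck of the steel depositor. Press lightly and turn it backwards (anticlockwise from above) until you feel it drop into the start of the thread, then screw it forwards (clockwise) until it stops fully home, and let go. Never force it, and leave the other things on the table where they are.

Things in the scene. Friction and masses are not known exactly. Their poses are not given: they have to be found in the camera images.
- lid: Loose white plastic screw lid standing on its skirt, grip up, 0.17 to 0.34 kg. Skirt 74 mm across, flat top 23 mm above the underside. Origin: centre of the skirt's underside; z up, x along the bar grip. Three hidden pins inside, 120 degrees apart at an angle not given, run in the neck's thread. Fits over the neck with 2 mm play all round.
- lid_grip (a point): Centre of the lid's straight bar grip, upright on its flat top, 39 mm above the underside: 60 mm long (x), 16 mm wide (y), 32 mm high (23 to 55 mm above the underside). Pinch it across y by its upper part, fingertips above the flat top.
- mouth (a point): Centre of the flat rim of the round filler neck, 144 mm above the table at rest; z up. Neck 64 mm across its ridges, rim tapered 4 mm. It moves with the sprung neck. Lid origin below the rim: 4 to 10.5 mm resting on top of the ridges (6 on a stop), 12.5 to 14 in a thread start, 17.7 fully home.
- neck (a joint): Height of the sprung neck: 0 at rest, negative when pressed, to -0.016 m. It gives way from about 5 N (lid's weight included), then 0.6 N per mm (damped: slow to rise); in twist it yields 0.25 rad per N m. Turning freely under light pressure takes under 0.2 N m; 0.3 N m or more means a stop. More than 40 N between lid and depositor is forcing.
- depositor: Fixed steel filling depositor, 200 x 180 mm, 108 mm high, neck on the middle of its top, spout in front. Origin: underside centre; x to its back, z up. Thread: three starts at an unknown angle. A lid set down mostly rests on the ridges; turned forward it soon jams on a stop; turned back, up to 1.9 rad, it climbs up to 6 mm, then drops 8 to 9 mm into a start.
- cutter: Bystander: steel pastry ring, 68 mm across, 45 mm high, standing open end up. Origin: centre of its underside.
- tin: Bystander: round aluminium tin, 88 mm across, 22 mm high. Origin: centre of its underside.
- jar: Bystander: clear jar with a steel cap, 68 mm across, 110 mm high. Origin: centre of its underside.
- cup: Bystander: steel mug, 90 mm across, 100 mm high. Origin: centre of its underside.
- scraper: Bystander: flat steel dough scraper, 110 x 85 mm. Origin: under its middle.
- ridges (a point): On the neck's axis, 10 mm below the rim, level with the thread. In a start, turning further back meets a hard stop; 1.0 to 1.4 rad clockwise then lowers the lid 4 mm to a hard stop, fully home. A lid set down on one of the small stops first drops 4 mm onto a ridge when turned back: keep turning back. By luck it may land in a start at once.
Things that resemble listed ones, but are neither listed nor needed, are in the scene too. What is shaped like the lid but turquoise is not meant.

How it is judged:
By the outcome, as a careful person would: the job done as asked, in the order asked, and still so for the second after the job is handed in, with the robot touching nothing.
It also fails if it takes over 67 s, if anything falls off the work surface, if the arm or the gripper's body presses on something with over 40 N, if the wrist force passes 120 N, or if a joint passes its speed limit or range.

## Working session

There is one attempt and no reset: what is moved stays moved. The work goes in short steps, Python scripts to look and compute and a tool call to move; the robot and the scene stay as the last step left them, time stands still between calls to the robot, and variables do not carry over. Pictures are saved under pics/ and viewed, at most 10 in all, crops included, and the job is handed in when it is done.

Besides the shell and the picture viewer there is one more tool, called after "Emit:" as name(argument=value, ...) on one line, values as JSON. jog_arm: Moves the arm, as the interface text tells. Its arguments: {"type":"object","properties":{"plan":{"type":"array"},"grip_force":{"type":"number"}},"required":["plan"]}

```bash
mkdir -p pics; ls; python3 - <<'E'
from workcell import bot
import cv2
for n in("scene","top"):
    c=bot.read_camera(n); cv2.imwrite(f"pics/{n}0.png",c["pixels"])
    print(n,[ (k,v) for k,v in c.items() if k!="pixels"])
print(bot.state())
E
```

```text
pics
scene [('vertical_fov', 50.45518843470068), ('cx', 329.3131399455266), ('cy', 247.0570730163397), ('T', array([[ 7.81231045e-01, -4.96912647e-01,  3.77830485e-01,
         9.08470028e+02],
       [ 6.24160864e-01,  6.12041839e-01, -4.85621255e-01,
        -5.59115670e+02],
       [ 1.00632783e-02,  6.15209403e-01,  7.88299512e-01,
         1.01857649e+03],
       [ 0.00000000e+00,  0.00000000e+00,  0.00000000e+00,
         1.00000000e+00]]))]
top [('vertical_fov', 42.510493170692236), ('cx', 328.9843059062887), ('cy', 239.60090688622432), ('T', array([[-1.45338216e-02,  9.90532494e-01, -1.36506947e-01,
         2.66240046e+02],
       [-9.99865556e-01, -1.54339115e-02, -5.53761783e-03,
        -1.65563912e+01],
       [-7.59202654e-03,  1.36408111e-01,  9.90623636e-01,
         1.87692212e+03],
       [ 0.00000000e+00,  0.00000000e+00,  0.00000000e+00,
         1.00000000e+00]]))]
{'t': 0.1, 'qpos': array([-1.24662411e+00,  3.13920888e-01,  4.50760781e-02,  1.30361321e+00,
        1.29785129e-05,  1.43122067e+00]), 'qvel': array([-1.04046112e-04, -5.64543107e-04,  2.75590010e-03,  4.27214913e-04,
        5.23929539e-06,  3.74944701e-04]), 'effort': array([ 2.03061689e-03, -4.81725061e+01,  2.99243063e+01,  1.27526291e-02,
       -1.13930589e-04,  5.98733521e-06]), 'tcp_pos': array([ 257.05615651, -513.81779689,  230.49381155]), 'tool_rot': array([-3.05590418e+00, -7.21562842e-01,  2.20157991e-04]), 'force': array([-1.06356915, -0.37263664,  0.24595281]), 'ft_torque': array([-0.0130333 , -0.00470277,  0.07241751]), 'gripper_force': 0.0, 'width': 1.0002508557203207}
```

View pics/scene0.png

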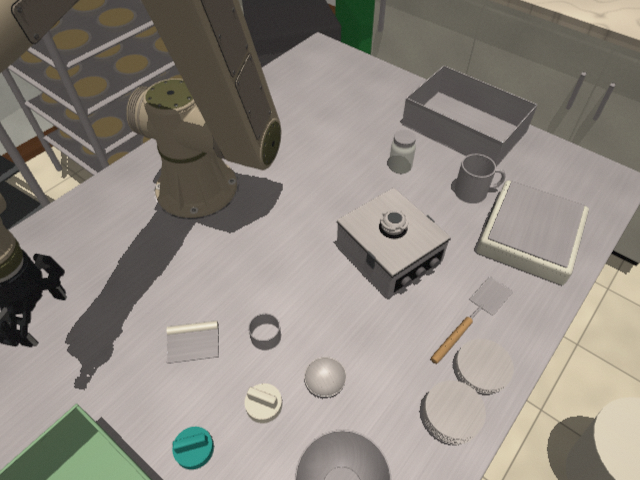

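View pics/top0.png

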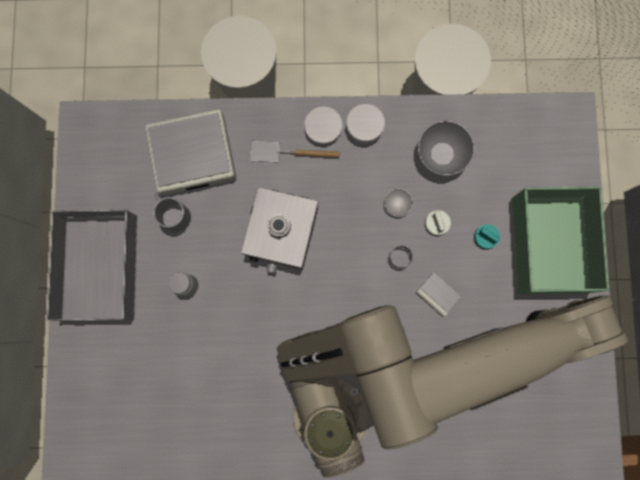

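Candidates for the lid:
- White bar-grip lid at scene (263,402), top (437,222). This is my choice.
- Turquoise lid at scene (193,446), top (487,236). Excluded by the task.
- Steel dome at scene (325,377).
- White discs at scene (455,412) and (483,365), which have no grip.

The neck is at scene (394,222), top (279,226). I'll check the choice and the neck in one close crop.

```bash
cat > h.py <<'E'
import numpy as np, cv2
from workcell import bot
def ray(c,u,v):
    f=240/np.tan(np.radians(c["vertical_fov"]/2)); T=c["T"]
    d=T[:3,:3]@np.array([(u-c["cx"])/f,-(v-c["cy"])/f,-1]); return T[:3,3],d/np.linalg.norm(d)
def plane(c,u,v,z):
    o,d=ray(c,u,v); return o+d*(z-o[2])/d[2]
def proj(c,p):
    f=240/np.tan(np.radians(c["vertical_fov"]/2)); q=c["T"][:3,:3].T@(np.array(p)-c["T"][:3,3])
    return np.array([c["cx"]+f*q[0]/-q[2], c["cy"]-f*q[1]/-q[2]])
def tri(c1,p1,c2,p2):
    o1,d1=ray(c1,*p1);o2,d2=ray(c2,*p2)
    s=np.linalg.lstsq(np.c_[d1,-d2],o2-o1,rcond=None)[0]
    a,b=o1+s[0]*d1,o2+s[1]*d2; return (a+b)/2,np.linalg.norm(a-b)
E
python3 - <<'E'
from h import *
s=bot.read_camera("scene");t=bot.read_camera("top")
def crop(c,u,v,r,k): return cv2.resize(c["pixels"][v-r:v+r,u-r:u+r],(k,k),interpolation=cv2.INTER_CUBIC)
im=np.hstack([np.vstack([crop(s,263,402,30,300),crop(t,437,222,20,300)]),np.vstack([crop(s,394,222,30,300),crop(t,279,226,20,300)])])
cv2.imwrite("pics/crop.png",im)
for n,c,u,v,r in(("s",s,263,402,30),("t",t,437,222,20)):
    w=c["pixels"][v-r:v+r,u-r:u+r]; h=cv2.cvtColor(w,cv2.COLOR_BGR2HSV)
    b=w.astype(int); print(n,"center",w[r,r],"bg",w[2,2]); 
    m=((b[...,2]-b[...,0])>12).astype(np.uint8)
    cs,_=cv2.findContours(m,0,1); k=max(cs,key=cv2.contourArea)
    x=k[:,0]+[u-r,v-r]; print(cv2.fitEllipse(cv2.convexHull(x.astype(np.float32))), x.min(0),x.max(0),m.sum())
E
```

```text
s center [102 113 119] bg [178 180 190]Traceback (most recent call last):
  File "<stdin>", line 11, in <module>
cv2.error: OpenCV(4.12.0) /io/opencv/modules/imgproc/src/shapedescr.cpp:361: error: (-201:Incorrect size of input array) There should be at least 5 points to fit the ellipse in function 'fitEllipseNoDirect'
```

View pics/crop.png

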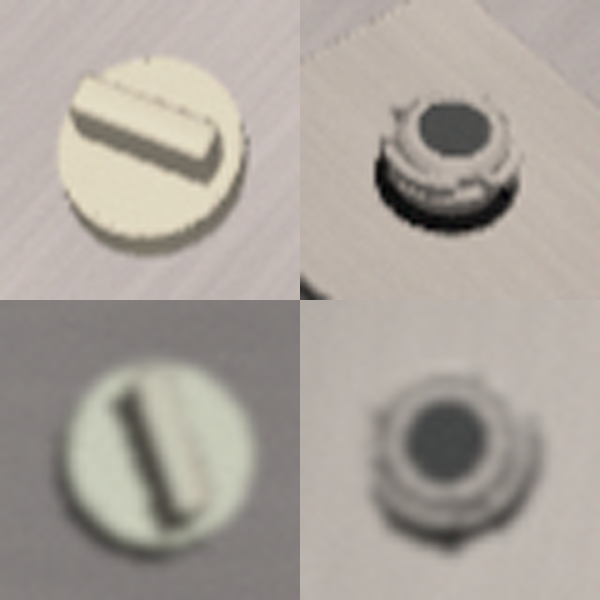

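The crop shows the white lid with its bar grip at scene (263,401) and top (438,223). The neck hole is at scene (395,218) and top (278.5,225). Next I'll measure both with masks.

```bash
cat > m.py <<'E'
from h import *
def up(c,u,v,r,k=6): return cv2.resize(c["pixels"][v-r:v+r,u-r:u+r],None,fx=k,fy=k,interpolation=cv2.INTER_CUBIC).astype(int)
def big(m,k,u,v,r):
    cs,_=cv2.findContours(m.astype(np.uint8),0,1); q=max(cs,key=cv2.contourArea)[:,0].astype(np.float32)
    return (q+.5)/k-.5+[u-r,v-r]
if __name__=="__main__":
    s=bot.read_camera("scene");t=bot.read_camera("top"); P={}
    for n,c,u,v,r in(("s",s,263,402,25),("t",t,437,222,18)):
        w=up(c,u,v,r); g=2*w[...,1]-w[...,0]-w[...,2]
        vm=w.max(2); bgm=np.median(vm[:20]); bg=np.median(g[:20])
        m=(g-bg>10)&(vm>bgm*.9); 
        q=big(m,6,u,v,r); e=cv2.fitEllipse(cv2.convexHull(q)); print(n,"lid",e,plane(c,*e[0],23),"diam",max(e[1]))
    for n,c,u,v,r in(("s",s,395,218,12),("t",t,278,225,8)):
        w=up(c,u,v,r).max(2); m=w<(w[w.shape[0]//2,w.shape[0]//2]+45)
        # keep component at centre
        _,L=cv2.connectedComponents(m.astype(np.uint8)); m=L==L[w.shape[0]//2,w.shape[0]//2]
        q=big(m,6,u,v,r); e=cv2.fitEllipse(q); P[n]=e[0]; print(n,"hole",e,plane(c,*e[0],144))
    print("hole tri",tri(s,P["s"],t,P["t"]))
    w=up(s,263,402,25,16); cv2.imwrite("pics/lid16.png",cv2.resize(w.astype(np.uint8),(600,600)))
E
python3 m.py
```

```text
Traceback (most recent call last):
  File "m.py", line 12, in <module>
    q=big(m,6,u,v,r); e=cv2.fitEllipse(cv2.convexHull(q)); print(n,"lid",e,plane(c,*e[0],23),"diam",max(e[1]))
                                       ~~~~~~~~~~~~~~^^^
cv2.error: OpenCV(4.12.0) /io/opencv/modules/imgproc/src/convhull.cpp:143: error: (-215:Assertion failed) total >= 0 && (depth == CV_32F || depth == CV_32S) in function 'convexHull'
```

```bash
sed -i 's|return (q+.5)/k-.5+\[u-r,v-r\]|return ((q+.5)/k-.5+[u-r,v-r]).astype(np.float32)|' m.py
python3 m.py
```

```text
s lid ((262.36767578125, 400.7225036621094), (35.909053802490234, 37.853271484375), 62.19059371948242) [ 570.96513957 -335.58303299   23.        ] diam 37.853271484375
t lid ((437.880859375, 222.04794311523438), (25.007169723510742, 25.997587203979492), 115.9352798461914) [ 570.42609327 -338.10179682   23.        ] diam 25.997587203979492
s hole ((394.3634033203125, 217.42752075195312), (10.671391487121582, 14.279056549072266), 98.62366485595703) [551.09859938 140.48151079 144.        ]
t hole ((278.0041809082031, 224.451904296875), (10.404342651367188, 10.815637588500977), 28.859046936035156) [550.82261906 137.608495   144.        ]
hole tri (array([551.26791745, 138.05032664, 146.09465148]), np.float64(1.9842635362939265))
```

View pics/lid16.png

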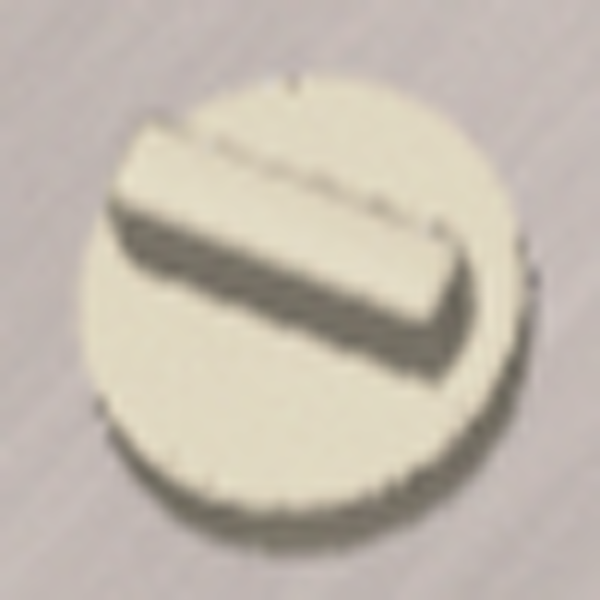

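The lid crop shows the grip's top-face corners at about (150,122), (465,238), (432,325) and (110,195), at 12 px per pixel with origin (238,377).

```bash
python3 - <<'E'
from h import *
from scipy.spatial.transform import Rotation as R
s=bot.read_camera("scene")
q=np.array([[150,122],[465,238],[432,325],[110,195]])/12-.5+[238,377]
p=np.array([plane(s,*x,55) for x in q]);print(p, "c",p.mean(0))
for a,b in((0,1),(3,2),(0,3),(1,2)):
    d=p[b]-p[a];print(np.linalg.norm(d),np.arctan2(d[1],d[0]))
print(R.from_rotvec(bot.state()["tool_rot"]).as_matrix().round(3), bot.hold_point_z)
E
```

```text
[[ 543.25784021 -337.24789036   55.        ]
 [ 596.83793051 -319.3792546    55.        ]
 [ 602.45550311 -333.43502974   55.        ]
 [ 546.88089292 -350.31698576   55.        ]] c [ 572.35804169 -335.09479011   55.        ]
56.48109613505268 0.3218950990167996
58.08216366360833 0.2949128449001636
13.561997108629686 -1.3003646669502242
15.136774316730545 -1.1905805415684065
[[ 0.894  0.447  0.   ]
 [ 0.447 -0.894  0.   ]
 [ 0.    -0.    -1.   ]] 18.700000000000003
```

Emit:
jog_arm(plan=[[0.03, -0.002, 0, 0, 60], [0.045, -0.002, 0, 0, 60], [0.045, -0.002, 0, 0, 60], [0.045, -0.002, 0, 0, 60], [0.045, -0.002, 0, 0, 60]], grip_force=30)

```text
t: 1.08
tcp_pos: [441.8, -410.7, 231.4]
tool_rot: [3.057, 0.722, 0.0]
force: [-0.2, -0.4, 0.5]
width: 0.6
gripper_force: 0.0
```

Emit:
jog_arm(plan=[[0.045, -0.002, 0.02, 0, 60], [0.045, -0.002, 0.03, 0, 60], [0.04, -0.002, 0.03, 0, 60], [0.02, -0.002, 0.03, 0.16, 60], [0, 0, 0, 0, 60]])

```text
t: 1.7
tcp_pos: [570.6, -334.7, 118.1]
tool_rot: [-3.101, -0.48, 0.006]
force: [-0.3, 1.1, -0.7]
width: 0.6
gripper_force: 0.0
```

```bash
cat > st.py <<'E'
from h import *
from scipy.spatial.transform import Rotation as R
import sys
def show(tgt=None,yaw=None):
    s=bot.state(); M=R.from_rotvec(s["tool_rot"]).as_matrix()
    print("t",round(s["t"],2),"tcp",s["tcp_pos"].round(1),"yaw",round(np.arctan2(M[1,0],M[0,0]),3),"zax",M[:,2].round(3),"q",s["qpos"].round(2),"F",s["force"].round(1),"T",s["ft_torque"].round(2),"w",round(s["width"],3),"g",round(s["gripper_force"],1))
    if tgt is not None: print("tool shift mm",(M.T@(np.array(tgt)-s["tcp_pos"])).round(1))
a=[float(x) for x in sys.argv[1:4]]
show(a if len(a)==3 else None)
E
python3 st.py 571 -336.5 28
```

```text
t 1.7 tcp [ 570.6 -334.7  118.1] yaw 0.307 zax [-0.005  0.003 -1.   ] q [-0.65  0.53  0.1   1.15 -0.    2.18] F [-0.3  1.1 -0.7] T [-0.03  0.02  0.  ] w 0.6 g 0.0
tool shift mm [ 0.2  2.2 90.1]
```

Emit:
jog_arm(plan=[[0, 0.002, 0.045, 0, 60], [0, 0, 0.02, 0, 60], [0, 0, 0.01, 0, 60], [0, 0, 0, 0, 60]])

```text
t: 2.2
tcp_pos: [571.5, -339.8, 46.9]
tool_rot: [3.105, 0.475, 0.0]
force: [-0.7, -0.4, -0.0]
width: 0.599
gripper_force: 0.0
```

```bash
python3 st.py 571 -336.5 28; python3 - <<'E'
from h import *
s=bot.read_camera("scene")
w=cv2.resize(s["pixels"][350:450,210:320],None,fx=5,fy=5,interpolation=cv2.INTER_CUBIC); cv2.imwrite("pics/pre.png",w)
E
```

```text
t 2.2 tcp [ 571.5 -339.8   46.9] yaw 0.304 zax [ 0. -0. -1.] q [-0.66  0.59  0.01  0.99 -0.    2.18] F [-0.7 -0.4 -0. ] T [0.03 0.02 0.04] w 0.599 g 0.0
tool shift mm [ 0.5 -3.3 18.9]
```

View pics/pre.png

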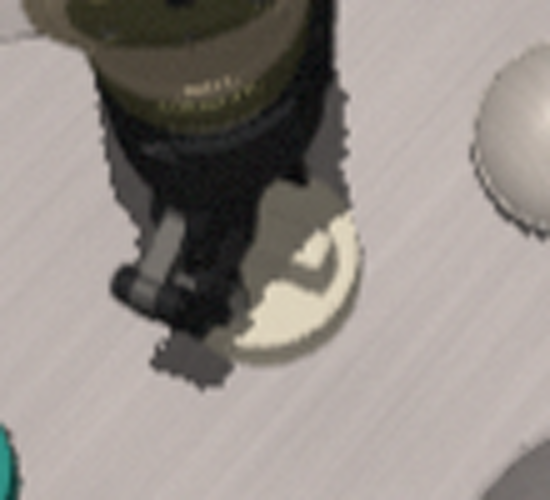

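The gripper straddles the bar, with the lid's right edge at crop (355,250). I'll descend and close.

Emit:
jog_arm(plan=[[0, -0.003, 0.01, 0, 60], [0, 0, 0.008, 0, 60], [0, 0, 0, 0, 60], [0, 0, 0, 0, 30], [0, 0, 0, 0, 18]], grip_force=30)

```text
t: 2.88
tcp_pos: [571.1, -336.2, 28.6]
tool_rot: [3.105, 0.476, 0.001]
force: [-1.1, 2.4, 1.0]
width: 0.187
gripper_force: 0.3
```

Emit:
jog_arm(plan=[[0, 0, 0, 0, 10], [0, 0, 0, 0, 0], [0, 0, 0, 0, 0], [0, 0, 0, 0, 0]], grip_force=40)

```text
t: 3.38
tcp_pos: [571.1, -336.3, 28.6]
tool_rot: [3.105, 0.475, 0.001]
force: [-0.9, 0.0, 3.8]
width: 0.179
gripper_force: 40.5
```

```bash
python3 st.py 571 -336.5 28
```

```text
t 3.38 tcp [ 571.1 -336.3   28.6] yaw 0.304 zax [ 0.001 -0.    -1.   ] q [-0.65  0.6  -0.02  0.95  0.    2.18] F [-0.9  0.   3.8] T [0.11 0.03 0.01] w 0.179 g 40.5
tool shift mm [-0.1  0.1  0.6]
```

Emit:
jog_arm(plan=[[0, 0, -0.015, 0, 0], [0, 0, -0.045, 0, 0], [0, 0, -0.05, 0, 0], [0, 0, -0.045, 0, 0], [0, -0.02, -0.025, 0, 0]], grip_force=60)

```text
t: 4.0
tcp_pos: [565.5, -318.6, 211.5]
tool_rot: [3.103, 0.473, 0.004]
force: [1.1, 1.1, -3.0]
width: 0.178
gripper_force: 59.2
```

```bash
python3 st.py 551.3 139.5 208.6
```

```text
t 4.0 tcp [ 565.5 -318.6  211.5] yaw 0.302 zax [ 0.003 -0.003 -1.   ] q [-0.64  0.46  0.22  1.32 -0.    2.2 ] F [ 1.1  1.1 -3. ] T [ 0.01  0.03 -0.02] w 0.178 g 59.2
tool shift mm [ 122.8 -441.5    1.6]
```

Emit:
jog_arm(plan=[[0.01, -0.03, 0, 0, 0], [0.013, -0.048, 0, 0, 0], [0.013, -0.048, 0, 0, 0], [0.013, -0.048, 0, 0, 0], [0.013, -0.048, 0, 0, 0]])

```text
t: 4.62
tcp_pos: [557.0, -85.1, 208.6]
tool_rot: [-3.105, -0.475, 0.001]
force: [1.1, 1.0, -2.4]
width: 0.176
gripper_force: 59.1
```

Emit:
jog_arm(plan=[[0.013, -0.048, 0, 0, 0], [0.013, -0.048, 0, 0, 0], [0.013, -0.048, 0, 0, 0], [0.012, -0.045, 0, 0, 0], [0.009, -0.03, 0, 0, 0]])

```text
t: 5.25
tcp_pos: [548.5, 142.2, 208.6]
tool_rot: [-3.105, -0.478, 0.001]
force: [0.3, 0.2, -2.7]
width: 0.174
gripper_force: 59.2
```

Emit:
jog_arm(plan=[[0, 0, 0, -0.15, 0], [0, 0, 0, -0.18, 0], [0, 0, 0, -0.18, 0], [0, 0, 0, -0.18, 0], [0, 0, 0, -0.18, 0]])

```text
t: 5.88
tcp_pos: [548.9, 140.1, 208.5]
tool_rot: [-2.611, -1.747, 0.001]
force: [0.6, 0.2, -3.4]
width: 0.172
gripper_force: 59.3
```

Emit:
jog_arm(plan=[[0, 0, 0, -0.18, 0], [0, 0, 0, -0.15, 0], [0, 0, 0, 0, 0], [0, 0, 0, 0, 0]])

```text
t: 6.38
tcp_pos: [549.2, 140.1, 208.4]
tool_rot: [-2.297, -2.143, 0.0]
force: [0.4, 0.3, -2.9]
width: 0.176
gripper_force: 59.3
```

```bash
python3 st.py 551.3 139.5 208.6;python3 - <<'E'
from h import *
for n,(a,b,c,d) in(("scene",(130,250,330,450)),):
    s=bot.read_camera(n)
    w=cv2.resize(s["pixels"][a:b,c:d],None,fx=5,fy=5,interpolation=cv2.INTER_CUBIC); cv2.imwrite(f"pics/over_{n}.png",w)
E
```

```text
t 6.38 tcp [549.2 140.1 208.4] yaw 1.501 zax [-0. -0. -1.] q [ 0.11  0.3  -0.02  1.24 -0.    1.75] F [ 0.4  0.3 -2.9] T [-0.03 -0.01  0.03] w 0.176 g 59.3
tool shift mm [-0.5  2.2 -0.2]
```

View pics/over_scene.png

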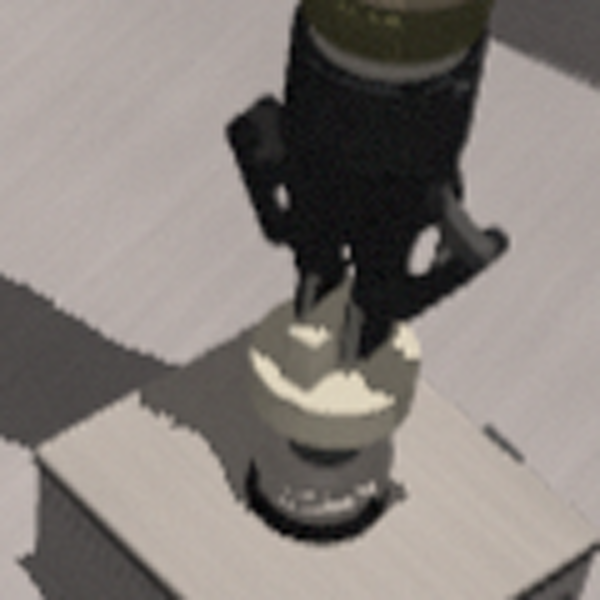

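The lid hangs over the neck. In the crop its skirt runs from x≈248 to 420, with its bottom at y≈450. I'll check that against the calibration.

```bash
python3 - <<'E'
from h import *
s=bot.read_camera("scene")
w=up=cv2.resize(s["pixels"][180:230,370:425],None,fx=6,fy=6,interpolation=cv2.INTER_CUBIC)
a=np.linspace(0,2*np.pi,200)
def ext(cx,cy):
    z0=179.8
    P=np.array([proj(s,(cx+37*np.cos(t),cy+37*np.sin(t),z)) for t in a for z in(z0,z0+23)]);return P[:,0].min(),P[:,0].max(),P[:,1].max()
print(ext(549.2,140.1),"seen 379.1 413.5 219.5"); 
print(proj(s,(550,140.1,180))-proj(s,(549,140.1,180)),proj(s,(549,141.1,180))-proj(s,(549,140.1,180)))
E
```

```text
(np.float64(378.7386061341168), np.float64(413.4302804742058), np.float64(219.02844850070954)) seen 379.1 413.5 219.5
[0.37223238 0.20929235] [ 0.25147931 -0.25686332]
```

Emit:
jog_arm(plan=[[0, 0.0012, 0.01, 0, 0], [0, 0, 0.015, 0, 0], [0, 0, 0.008, 0, 0], [0, 0, 0.003, 0, 0], [0, 0, 0, 0, 0]])

```text
t: 7.1
tcp_pos: [550.4, 140.1, 172.0]
tool_rot: [-2.295, -2.146, 0.001]
force: [-0.8, -0.8, -2.5]
width: 0.171
gripper_force: 59.3
```

Emit:
jog_arm(plan=[[0, 0, 0.002, 0, 0], [0, 0, 0.002, 0, 0], [0, 0, 0, 0, 0]])

```text
t: 7.48
tcp_pos: [550.5, 140.1, 168.2]
tool_rot: [2.295, 2.146, -0.0]
force: [-0.1, -0.8, -2.2]
width: 0.179
gripper_force: 59.3
```

```bash
python3 st.py 550.5 140.3 166
```

```text
t 7.47 tcp [550.5 140.1 168.2] yaw 1.504 zax [-0. -0. -1.] q [ 0.11  0.33 -0.09  1.15 -0.    1.75] F [-0.1 -0.8 -2.2] T [-0.01 -0.02  0.01] w 0.179 g 59.3
tool shift mm [ 0.2 -0.   2.2]
```

Emit:
jog_arm(plan=[[0, 0, 0.002, 0, 0], [0, 0, 0.001, 0, 0], [0, 0, 0, 0, 0]])

```text
t: 7.85
tcp_pos: [550.5, 140.1, 165.1]
tool_rot: [-2.295, -2.146, 0.0]
force: [0.3, 0.1, -2.9]
width: 0.175
gripper_force: 59.3
```

Emit:
jog_arm(plan=[[0, 0, 0.002, 0, 0], [0, 0, 0.001, 0, 0], [0, 0, 0, 0, 0]])

```text
t: 8.22
tcp_pos: [550.9, 140.1, 162.9]
tool_rot: [2.294, 2.145, 0.001]
force: [-0.7, 0.2, 1.6]
width: 0.177
gripper_force: 60.1
```

```bash
python3 st.py 550.5 140.3 166
```

```text
t 8.22 tcp [550.9 140.1 162.9] yaw 1.504 zax [ 0.001  0.    -1.   ] q [ 0.11  0.33 -0.1   1.14 -0.    1.75] F [-0.7  0.2  1.6] T [-0.06  0.2   0.  ] w 0.177 g 60.1
tool shift mm [ 0.1 -0.4 -3.1]
```

Emit:
jog_arm(plan=[[0, 0, 0.002, 0, 0], [0, 0, 0.002, 0, 0], [0, 0, 0.001, 0, 0], [0, 0, 0, 0, 0]])

```text
t: 8.72
tcp_pos: [550.9, 140.1, 157.8]
tool_rot: [2.294, 2.145, 0.001]
force: [-0.4, 0.1, 5.7]
width: 0.171
gripper_force: 60.5
```

```bash
python3 st.py
```

```text
t 8.72 tcp [550.9 140.1 157.8] yaw 1.504 zax [ 0.001  0.    -1.   ] q [ 0.11  0.33 -0.11  1.13 -0.    1.75] F [-0.4  0.1  5.7] T [-0.    0.32  0.  ] w 0.171 g 60.5
```

Emit:
jog_arm(plan=[[0, 0, 0, -0.06, 0], [0, 0, 0, -0.06, 0], [0, 0, 0, -0.06, 0], [0, 0, 0, 0, 0]])

```text
t: 9.22
tcp_pos: [551.3, 140.4, 158.0]
tool_rot: [2.091, 2.343, 0.003]
force: [-0.6, 1.4, 5.0]
width: 0.175
gripper_force: 60.5
```

```bash
python3 st.py
```

```text
t 9.22 tcp [551.3 140.4 158. ] yaw 1.684 zax [ 0.002  0.001 -1.   ] q [ 0.11  0.33 -0.11  1.13  0.    1.57] F [-0.6  1.4  5. ] T [ 0.13  0.22 -0.05] w 0.175 g 60.5
```

Turning freely with low torque. I'll keep turning back.

Emit:
jog_arm(plan=[[0, 0, 0, -0.07, 0], [0, 0, 0, -0.07, 0], [0, 0, 0, -0.07, 0], [0, 0, 0, -0.07, 0], [0, 0, 0, 0, 0]])

```text
t: 9.85
tcp_pos: [551.3, 140.4, 158.1]
tool_rot: [1.744, 2.612, 0.003]
force: [-2.1, 0.2, 6.2]
width: 0.179
gripper_force: 60.6
```

```bash
python3 st.py
```

```text
t 9.85 tcp [551.3 140.4 158.1] yaw 1.964 zax [ 0.002  0.001 -1.   ] q [ 0.11  0.33 -0.11  1.13  0.    1.29] F [-2.1  0.2  6.2] T [ 0.09  0.28 -0.03] w 0.179 g 60.6
```

Emit:
jog_arm(plan=[[0, 0, 0, -0.06, 0], [0, 0, 0, -0.06, 0], [0, 0, 0, -0.06, 0], [0, 0, 0, 0, 0]])

```text
t: 10.35
tcp_pos: [551.3, 140.4, 158.2]
tool_rot: [1.502, 2.758, 0.003]
force: [-0.8, 0.8, 5.9]
width: 0.174
gripper_force: 60.6
```

```bash
python3 st.py
```

```text
t 10.35 tcp [551.3 140.4 158.2] yaw 2.144 zax [ 0.002  0.001 -1.   ] q [ 0.11  0.33 -0.11  1.13  0.    1.11] F [-0.8  0.8  5.9] T [ 0.11  0.31 -0.16] w 0.174 g 60.6
```

Emit:
jog_arm(plan=[[0, 0, 0, -0.06, 0], [0, 0, 0, -0.06, 0], [0, 0, 0, -0.06, 0], [0, 0, 0, 0, 0]])

```text
t: 10.85
tcp_pos: [551.3, 140.5, 158.3]
tool_rot: [1.248, 2.881, 0.002]
force: [-0.7, 0.3, 6.8]
width: 0.178
gripper_force: 60.6
```

```bash
python3 st.py
```

```text
t 10.85 tcp [551.3 140.5 158.3] yaw 2.324 zax [ 0.002  0.001 -1.   ] q [ 0.11  0.33 -0.11  1.13  0.    0.93] F [-0.7  0.3  6.8] T [ 0.17  0.32 -0.05] w 0.178 g 60.6
```

Emit:
jog_arm(plan=[[0, 0, 0, -0.06, 0], [0, 0, 0, -0.06, 0], [0, 0, 0, -0.06, 0], [0, 0, 0, 0, 0]])

```text
t: 11.35
tcp_pos: [551.3, 140.4, 158.4]
tool_rot: [0.984, 2.982, 0.002]
force: [-1.2, 0.7, 6.2]
width: 0.175
gripper_force: 60.7
```

```bash
python3 st.py
```

```text
t 11.35 tcp [551.3 140.4 158.4] yaw 2.504 zax [ 0.002  0.001 -1.   ] q [ 0.11  0.33 -0.11  1.13  0.    0.75] F [-1.2  0.7  6.2] T [ 0.17  0.31 -0.01] w 0.175 g 60.7
```

Emit:
jog_arm(plan=[[0, 0, 0, -0.06, 0], [0, 0, 0, -0.06, 0], [0, 0, 0, -0.06, 0], [0, 0, 0, 0, 0]])

```text
t: 11.85
tcp_pos: [550.9, 140.1, 157.3]
tool_rot: [0.714, 3.059, 0.0]
force: [0.7, -1.4, 3.0]
width: 0.172
gripper_force: 60.1
```

```bash
python3 st.py
```

```text
t 11.85 tcp [550.9 140.1 157.3] yaw 2.683 zax [ 0.001 -0.    -1.   ] q [ 0.11  0.33 -0.11  1.13 -0.    0.57] F [ 0.7 -1.4  3. ] T [-0.09  0.13  0.05] w 0.172 g 60.1
```

Force dropped from 6.2 to 3.0 N, so the lid fell into a start. I'll confirm with a wait and a tiny further back-turn.

Emit:
jog_arm(plan=[[0, 0, 0, 0, 0], [0, 0, 0, 0, 0], [0, 0, 0, -0.04, 0], [0, 0, 0, -0.04, 0], [0, 0, 0, 0, 0]])

```text
t: 12.48
tcp_pos: [550.5, 140.2, 157.3]
tool_rot: [-0.591, -3.085, -0.0]
force: [-0.1, -0.4, 2.2]
width: 0.176
gripper_force: 60.1
```

```bash
python3 st.py
```

```text
t 12.47 tcp [550.5 140.2 157.3] yaw 2.763 zax [-0.  0. -1.] q [ 0.11  0.33 -0.11  1.13  0.    0.49] F [-0.1 -0.4  2.2] T [ 0.04  0.13 -0.07] w 0.176 g 60.1
```

Emit:
jog_arm(plan=[[0, 0, 0.001, 0, 0], [0, 0, 0.001, 0, 0], [0, 0, 0.0003, 0.08, 0], [0, 0, 0.0003, 0.08, 0], [0, 0, 0, 0, 0]])

```text
t: 13.1
tcp_pos: [551.0, 140.0, 154.8]
tool_rot: [0.834, 3.028, -0.0]
force: [1.3, -0.6, 3.9]
width: 0.176
gripper_force: 60.3
```

```bash
python3 st.py
```

```text
t 13.1 tcp [551.  140.  154.8] yaw 2.604 zax [ 0.001 -0.    -1.   ] q [ 0.11  0.33 -0.12  1.12 -0.    0.65] F [ 1.3 -0.6  3.9] T [-0.11 -0.05 -0.05] w 0.176 g 60.3
```

Emit:
jog_arm(plan=[[0, 0, 0.0003, 0.08, 0], [0, 0, 0.0003, 0.08, 0], [0, 0, 0.0003, 0.08, 0], [0, 0, 0, 0, 0]])

```text
t: 13.6
tcp_pos: [550.8, 140.0, 153.9]
tool_rot: [1.188, 2.907, 0.0]
force: [0.7, -0.1, 4.6]
width: 0.176
gripper_force: 60.3
```

```bash
python3 st.py
```

```text
t 13.6 tcp [550.8 140.  153.9] yaw 2.366 zax [ 0.001 -0.    -1.   ] q [ 0.11  0.33 -0.12  1.12 -0.    0.88] F [ 0.7 -0.1  4.6] T [-0.17 -0.08 -0.  ] w 0.176 g 60.3
```

Emit:
jog_arm(plan=[[0, 0, 0.0003, 0.08, 0], [0, 0, 0.0003, 0.08, 0], [0, 0, 0.0003, 0.08, 0], [0, 0, 0, 0, 0]])

```text
t: 14.1
tcp_pos: [550.6, 140.1, 152.9]
tool_rot: [1.527, 2.745, 0.0]
force: [0.9, 0.3, 4.3]
width: 0.174
gripper_force: 60.3
```

```bash
python3 st.py
```

```text
t 14.1 tcp [550.6 140.1 152.9] yaw 2.126 zax [ 0. -0. -1.] q [ 0.11  0.33 -0.12  1.12 -0.    1.12] F [0.9 0.3 4.3] T [-0.06  0.01 -0.08] w 0.174 g 60.3
```

Emit:
jog_arm(plan=[[0, 0, 0.0003, 0.08, 0], [0, 0, 0.0003, 0.08, 0], [0, 0, 0, 0, 0]])

```text
t: 14.48
tcp_pos: [550.6, 140.1, 152.3]
tool_rot: [1.741, 2.615, -0.0]
force: [-0.3, -0.5, 3.7]
width: 0.175
gripper_force: 60.3
```

```bash
python3 st.py
```

```text
t 14.47 tcp [550.6 140.1 152.3] yaw 1.967 zax [ 0. -0. -1.] q [ 0.11  0.33 -0.12  1.12 -0.    1.28] F [-0.3 -0.5  3.7] T [-0.1  -0.   -0.07] w 0.175 g 60.3
```

Emit:
jog_arm(plan=[[0, 0, 0.0003, 0.08, 0], [0, 0, 0.0003, 0.08, 0], [0, 0, 0, 0, 0]])

```text
t: 14.85
tcp_pos: [550.6, 140.1, 151.7]
tool_rot: [1.944, 2.468, -0.0]
force: [-0.3, -0.4, 4.1]
width: 0.179
gripper_force: 60.3
```

```bash
python3 st.py
```

```text
t 14.85 tcp [550.6 140.1 151.7] yaw 1.807 zax [ 0. -0. -1.] q [ 0.11  0.33 -0.12  1.11 -0.    1.44] F [-0.3 -0.4  4.1] T [-0.09 -0.   -0.06] w 0.179 g 60.3
```

Emit:
jog_arm(plan=[[0, 0, 0.0003, 0.06, 0], [0, 0, 0, 0, 0]])

```text
t: 15.1
tcp_pos: [550.5, 140.1, 151.4]
tool_rot: [2.017, 2.408, 0.0]
force: [-0.2, 0.6, 3.8]
width: 0.174
gripper_force: 60.3
```

```bash
python3 st.py
```

```text
t 15.1 tcp [550.5 140.1 151.4] yaw 1.747 zax [ 0. -0. -1.] q [ 0.11  0.33 -0.12  1.11 -0.    1.5 ] F [-0.2  0.6  3.8] T [0.01 0.05 0.03] w 0.174 g 60.3
```

Emit:
jog_arm(plan=[[0, 0, 0.0003, 0.06, 0], [0, 0, 0, 0, 0]])

```text
t: 15.35
tcp_pos: [550.5, 140.1, 151.1]
tool_rot: [2.089, 2.346, 0.0]
force: [0.1, 0.1, 3.5]
width: 0.174
gripper_force: 60.3
```

```bash
python3 st.py
```

```text
t 15.35 tcp [550.5 140.1 151.1] yaw 1.687 zax [ 0. -0. -1.] q [ 0.11  0.34 -0.12  1.11 -0.    1.56] F [0.1 0.1 3.5] T [-0.03  0.05  0.03] w 0.174 g 60.3
```

Emit:
jog_arm(plan=[[0, 0, 0.0003, 0.06, 0], [0, 0, 0, 0.04, 0], [0, 0, 0, 0, 0]])

```text
t: 15.72
tcp_pos: [550.5, 140.6, 150.8]
tool_rot: [-2.203, -2.239, -0.001]
force: [-0.6, 3.3, 3.9]
width: 0.176
gripper_force: 60.4
```

```bash
python3 st.py
```

```text
t 15.72 tcp [550.5 140.6 150.8] yaw 1.587 zax [-0.     0.001 -1.   ] q [ 0.11  0.34 -0.12  1.11  0.    1.66] F [-0.6  3.3  3.9] T [0.44 0.07 0.14] w 0.176 g 60.4
```

Emit:
jog_arm(plan=[[0, 0, 0.0002, 0.05, 0], [0, 0, 0, 0.03, 0], [0, 0, 0, 0, 0]])

```text
t: 16.1
tcp_pos: [550.5, 140.6, 150.6]
tool_rot: [-2.292, -2.148, -0.001]
force: [-0.3, 2.8, 4.1]
width: 0.172
gripper_force: 60.5
```

```bash
python3 st.py
```

```text
t 16.1 tcp [550.5 140.6 150.6] yaw 1.506 zax [-0.     0.001 -1.   ] q [ 0.11  0.34 -0.12  1.11  0.    1.74] F [-0.3  2.8  4.1] T [0.75 0.16 0.49] w 0.172 g 60.5
```

Torque rose 0.14 → 0.49 N m over 0.08 rad, which is the neck's twist stiffness. That is the hard stop, after about 1.2 rad forward. I'll relax the twist and pressure, then release.

Emit:
jog_arm(plan=[[0, 0, 0, -0.04, 0], [0, 0, -0.001, -0.04, 0], [0, 0, -0.001, 0, 0], [0, 0, 0, 0, 0]])

```text
t: 16.6
tcp_pos: [550.4, 140.5, 152.5]
tool_rot: [-2.206, -2.235, -0.001]
force: [-0.4, 4.3, 2.3]
width: 0.174
gripper_force: 60.2
```

```bash
python3 st.py
```

```text
t 16.6 tcp [550.4 140.5 152.5] yaw 1.584 zax [-0.     0.001 -1.   ] q [ 0.11  0.33 -0.12  1.12  0.    1.67] F [-0.4  4.3  2.3] T [1.07 0.03 0.12] w 0.174 g 60.2
```

Emit:
jog_arm(plan=[[0, 0, 0, 0, 22], [0, 0, 0, 0, 28], [0, 0, 0, 0, 40], [0, 0, 0, 0, 50], [0, 0, 0, 0, 50]])

```text
t: 17.23
tcp_pos: [550.5, 140.0, 152.5]
tool_rot: [2.207, 2.236, -0.0]
force: [-0.1, 0.3, 0.0]
width: 0.498
gripper_force: 0.0
```

Emit:
jog_arm(plan=[[0, 0, -0.01, 0, 50], [0, 0, -0.03, 0, 50], [0, 0, -0.05, 0, 50], [0, 0, -0.04, 0, 50], [0, 0, 0, 0, 50]])

```text
t: 17.85
tcp_pos: [552.5, 140.4, 287.3]
tool_rot: [2.203, 2.232, 0.01]
force: [-0.0, -0.0, -0.6]
width: 0.503
gripper_force: 0.0
```

Emit:
jog_arm(plan=[[-0.04, 0, -0.02, 0, 50], [-0.05, 0, 0, 0, 50], [-0.05, 0, 0, 0, 50], [-0.05, 0, 0, 0, 50], [0, 0, 0, 0, 50]])

```text
t: 18.48
tcp_pos: [552.7, -53.0, 301.7]
tool_rot: [-2.212, -2.23, 0.002]
force: [-0.2, 0.1, 0.3]
width: 0.502
gripper_force: 0.0
```

```bash
python3 st.py; python3 - <<'E'
from h import *
s=bot.read_camera("scene");t=bot.read_camera("top")
a=cv2.resize(s["pixels"][190:250,364:424],(400,400),interpolation=cv2.INTER_CUBIC)
b=cv2.resize(t["pixels"][206:246,259:299],(400,400),interpolation=cv2.INTER_CUBIC)
cv2.imwrite("pics/fin.png",np.hstack([a,b]))
E
```

```text
t 18.48 tcp [552.7 -53.  301.7] yaw 1.579 zax [-0.001 -0.    -1.   ] q [-0.24  0.27  0.15  1.46 -0.    1.32] F [-0.2  0.1  0.3] T [ 0.03 -0.02  0.04] w 0.502 g 0.0
```

View pics/fin.png

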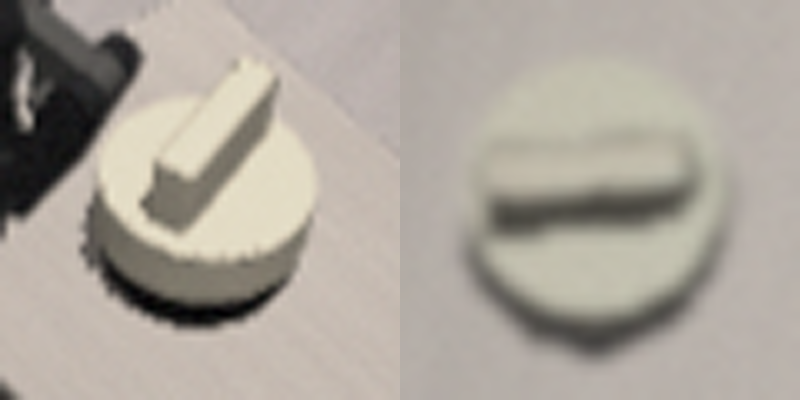

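The lid sits level on the neck in both views, at crop (205,200) and (600,190), with the gripper clear. The drop of about 4 mm and the hard stop both agree with fully home, so I'm handing in.

```bash
python3 -c "
from workcell import bot
print(bot.job_done())"
```

```text
the job is handed in; nothing more can be done
None
```

The white lid is screwed onto the filler neck: it dropped into a thread start when turned back, then went about 1.2 rad clockwise to a hard stop at 0.49 N m, and I let go and handed the job in at about 18.5 s.

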